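Clip the supply module onto the control-panel rail

ROBOT

A 6-joint arm with a two-finger parallel gripper is mounted at the origin on a cart in front of the work surface, level with it; the furniture and walls round the work are solid. World frame = base frame: x ahead of the robot, y to its left, z up, the work surface at z = 0. Lengths are in mm, angles in rad, forces in N, time in s.
With the tool pointing down it reaches from about 350 to 775 mm from the base axis. Payload 7.3 kg.
Tool frame: the origin (TCP) lies on the mounting face of the last link; the fingertips stand 178 mm ahead of it and the grasp point (between the pads) lies 159 mm ahead of it; z points along the fingers, y is the line along which they close (so a half turn about z gives the same grasp; the last joint's range is limited). The gripper opens to 92 mm and grips with 3 to 60 N. Pads are 19 mm wide; open, the fingers measure 130 mm over their backs; the gripper's body (75 mm by 190 mm) begins 47 mm behind the grasp point.
Start: joints at [1.093, 0.342, 1.524, -0, 1.275, -0.146], TCP at [170.995, 496.375, 404.741] pointing down, gripper open.
Joint ranges: [-2.53, 2.53], [-0.77, 2.02], [0.04, 2.7], [-1, 4.14], [0.28, 2.66], [-3.11, 3.11]. Speed limits (rad/s): [2.57, 2.57, 3.14, 3.14, 3.14, 3.14].

INTERFACE

Orientations are given as [roll, pitch, yaw] about the fixed x, y, z axes, in that order (R = Rz(yaw) Ry(pitch) Rx(roll)).
In Python, from plant import bot gives the robot as it stands.
- The arm moves only by the tool shift_gripper, called after "Call:" as a command line: name --argument value ..., lists and objects as JSON in quotes. Schema: {"type":"object","properties":{"deltas":{"type":"array","items":{"type":"object","properties":{"finger_gap":{"type":"number"},"trans":{"type":"array","items":{"type":"number"},"minItems":3,"maxItems":3},"rz":{"type":"number"}},"additionalProperties":false,"required":["finger_gap"]},"minItems":1,"maxItems":5},"only":{"type":"string"},"quiet":{"type":"boolean"},"lines":{"type":"string"}},"required":["deltas"],"additionalProperties":false}. deltas is a list of rows, 1 to 5 of them, each an object with the fields finger_gap (the finger opening in mm), trans (a list: dx, dy, dz in mm), rz (a turn about the tool's z in rad); a field left out counts as zero (the opening has to be given); each row is the pose to reach, as a shift and turn from the pose commanded when the call began, along the tool's axes at that moment; what a row does not reach only later rows make up. A row lasts 1/8 s, in which the tool goes at most 62.5 mm and 0.188 rad, less where a joint would pass 70% of its speed; a pose out of reach is approached as far as the arm can. The fingers move at their own pace and stop on an object; the grip force is fixed at half the most. Time passes only in rows, so rows that do not move let the fingers close. The tool returns the time, the measured TCP pose, the force, the opening and the grip force at its end. only (a regular expression) keeps the lines of the reply that match it, lines (a string "A,B") keeps lines A to B, and quiet returns only ok. Input that does not fit is refused with a message, and nothing moves.
- bot.get_obs(): the state, without advancing time (a new reading comes with each control period).
- bot.capture(name): name is "scene" or "side" or "wrist"; returns a dict with "color" (384x512x3 uint8, red, green, blue), "K" (3x3 intrinsics, pixels), "R" (3x3) and "t" (3): a world point X has camera coordinates R X + t. Camera axes: x right, y down, z forward; pixel columns grow to the right and rows downward; lengths in mm; the calibration is good to about 2 mm. A picture is of the moment at which its call begins. There is no depth.
- bot.close_job(): hands the job in; it is judged then, once.
The state is a dict: "time": time; "joint_positions": joint angles; "dq": joint speeds; "tau": joint torques, N m; "tool_pos": TCP position; "tcp_rot": TCP orientation; "contact_force": force on the tool from outside, world axes, zero at the start; "moment": the same for the moment, N m; "grip_width": finger opening in mm; "finger_force": force on a finger pad.
Only numpy, scipy, OpenCV 4.12 (cv2) and the standard library are available. Lean on these libraries where they do the work, as an engineer would, in place of code of your own. Each camera call takes 0.05 s, during which the arm holds its last target. There are 200 camera calls.

TASK

Clip the loose grey supply module onto the control panel's mounting rail, in the free gap between the terminal blocks and the breaker, with its orange sprung foot on the rail edge that faces the 3D printers (the robot's left). Tilt it to hook its fixed lip under the other rail edge first, then press the foot side down until the foot snaps under its edge and the module sits flat, and let go. Do not force it (pressing it onto the panel with over 150 N breaks the plastic), and leave the hand tools beside the panel where they lie.

Things in the scene. Friction and masses are not known exactly. Their poses are not given: they have to be found in the camera images.
- module: Loose grey supply module, 40 x 90 x 60 mm, 0.25 kg, standing upright on the bench. Origin: centre of underside; x across its 40 mm width (goes along the rail; grip across it, sides flat for z 10..60), y along its length towards the foot, z up. Housing y -45..45, z 10..44; nose y -17..17 up to z 60. Below z 10: a recess for the rail (ceiling z 10) from y -18.2 to 20.5, cheeks y 20.5..45
- hook_lip (a point): Inner upper edge of the rigid lip, at module (0, -14.7, 5.8) mm; axes as the module's. The lip (y -18.2..-14.7, z 2.6..5.8) runs along the hook post (y -24..-18.2, z 0..10), both 40 mm wide, and leaves a slot 4.2 mm high, 3.5 mm deep under the recess ceiling. It takes the rail edge with the foot side tilted up, up to 0.4 rad; level it cannot get under the edge
- foot (a joint): Orange sprung foot between the cheeks, 12 mm wide; joint (m) grows outward along module +y: about -0.0006 at rest (spring 4 N, plus 1.6 N per mm), stop at 0.0045. Below its lip is a 45 degree ramp down to module y 18.9, z 0.3 mm. With the hook in, the module rests on the ramp tilted about 0.22 rad; some 8 to 20 N down on press_point snap it past the rail edge, then it springs back
- foot_lip (a point): Inner upper edge of the foot's lip (2 mm thick), at module (0, 14.7, 6.6) mm while the foot is at rest; moves with the foot
- press_point (a point): Where to press: middle of the module's flat foot-side shoulder (y 17..45), at module (0, 34, 44) mm; axes as the module's
- gap (a point): Middle of the free gap, on the rail's top plane, 18 mm above the bench. x along the rail, y to the edge where the foot belongs (robot's left), z up. Edges at y +-17.5 mm: flanges 2.3 mm thick, overhanging 5 mm, open 12.7 mm down to the panel plate. Seated module: origin 10 mm below here. Free 60 mm each way along x; the neighbours rise 38 mm (terminals) and 70 mm (breaker), at either end
- panel: Control panel fixed on the bench: bare metal plate 240 x 140 x 3 mm with a steel hat rail, 35 mm wide, 220 mm long, along its middle (x); origin: centre of its underside, 18 mm below gap, same axes. A drawer riser hangs 0.47 m over the bench from x 0.57 m back, y -0.21 to 0.18: carry the module past it along the bench's front edge
- screwdriver: Small screwdriver with a yellow handle, 145 mm, loose, lying right of the panel: leave it
- blue_cutters: Flush cutters with blue handles, 136 mm, loose, lying right of the panel: leave them

How it is judged (in metres and radians):
At the end, for the whole second after the job is handed in: The module sits flat on the rail in the gap (underside 8.5 to 11.8 mm below the rail top, centred on the rail within 3 mm, tilted under 0.05 rad, turned under 0.06 rad, foot on gap +y), its foot sprung back (under 1 mm) with the lip under the rail edge; module at rest (x of module in the frame of gap between -0.045 and 0.045 m and y of module in the frame of gap between -0.003 and 0.003 m and z of module in the frame of gap between -0.0118 and -0.0085 m and angle between the z axis of module and the z axis of gap, either way round below 0.05 rad and angle between the y axis of module and the y axis of gap, either way round below 0.06 rad and y of foot_lip in the frame of gap between 0.009 and 0.0168 m and z of foot_lip in the frame of gap below -0.002 m and value of joint foot below 0.001 m and linear speed of module below 0.02 m/s); the robot touches nothing.
It fails at once if the module is pressed onto the panel with more than 150 N (contact force between module and panel above 150 N).
It fails at once if the screwdriver is pushed more than 30 mm from its place (distance of screwdriver from where it was at the start of the episode above 0.03 m).
It fails at once if the blue cutters are pushed more than 30 mm from their place (distance of blue_cutters from where it was at the start of the episode above 0.03 m).
It also fails if it takes over 61 s, if anything falls off the work surface, if the arm or the gripper's body presses on something with over 40 N, if the wrist force passes 120 N, or if a joint passes its speed limit or range.

## Working session

There is one attempt and no reset: what is moved stays moved. The work goes in short steps, Python scripts to look and compute and a tool call to move; the robot and the scene stay as the last step left them, time stands still between calls to the robot, and variables do not carry over. Pictures are saved under pics/ and viewed, at most 13 in all, crops included, and the job is handed in when it is done.

```bash
ls; mkdir -p pics; cat > h.py <<'E'
import numpy as np,cv2
from plant import bot
def ray(c,u,v):
    d=c["R"].T@np.linalg.inv(c["K"])@np.array([u,v,1.]);o=-c["R"].T@c["t"];return o,d
def onz(c,u,v,z):
    o,d=ray(c,u,v);return o+d*(z-o[2])/d[2]
def px(c,X):
    p=c["K"]@(c["R"]@np.array(X,float)+c["t"]);return p[:2]/p[2]
def save(c,n):cv2.imwrite("pics/"+n,cv2.cvtColor(c["color"],cv2.COLOR_RGB2BGR))
E
python3 - <<'E'
from h import *
import pickle
cs={n:bot.capture(n) for n in("scene","side","wrist")}
pickle.dump(cs,open("c0.pkl","wb"))
im=np.hstack([cs["scene"]["color"],cs["side"]["color"]]);
for n in cs: save(cs[n],n+"0.png"); c=cs[n];print(n,-c["R"].T@c["t"],c["R"][2])
print(bot.get_obs())
E
```

```text
pics
plant.py
scene [  69.36928339 -712.30271809  895.09813487] [ 0.39069868  0.52734958 -0.7544912 ]
side [ -130.47198972 -1013.7094335    513.34838711] [ 0.56513344  0.73031478 -0.38375059]
wrist [108.2919485  518.26999427 384.97383574] [ 0.23576189 -0.08260854 -0.96829343]
{'time': 0.15, 'joint_positions': array([ 1.09301865e+00,  3.42612118e-01,  1.52478185e+00,  2.23374782e-05,
        1.27540135e+00, -1.46034430e-01]), 'dq': array([ 0.00215542, -0.00020618, -0.00431051,  0.00079884, -0.00150193,
       -0.00049779]), 'tau': array([ 2.40280373e-03, -4.31466544e+01, -2.44355088e+01,  7.17711635e-02,
        5.36499673e-02, -7.23405719e-05]), 'tool_pos': array([170.94120278, 496.29974759, 404.18431449]), 'tcp_rot': array([-3.14040589e+00, -1.96142238e-04,  2.80984278e+00]), 'contact_force': array([ 0.11110818, -0.67219062, -1.16464827]), 'moment': array([-0.00326573,  0.03315052, -0.00601881]), 'finger_force': 0.0, 'grip_width': 91.84278291204829}
```

View pics/scene0.png

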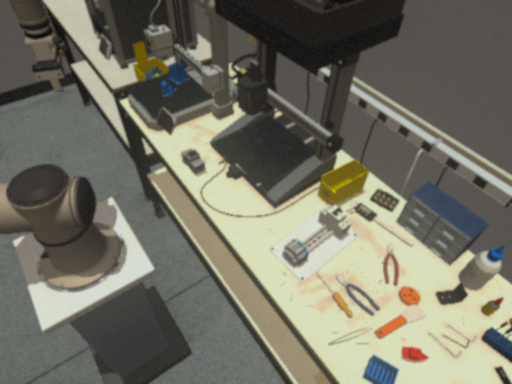

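View pics/wrist0.png

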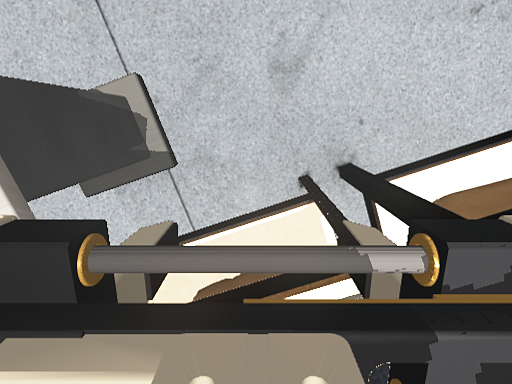

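The scene view shows the module as the small dark grey block at about (193,160). The panel is at (315,240), with terminals near (335,218) and the breaker near (297,250). The wrist view only shows floor. Next I'll enlarge crops.

```bash
python3 - <<'E'
from h import *
import pickle
cs=pickle.load(open("c0.pkl","rb"));s=cs["scene"];d=cs["side"]
print(onz(s,193,160,20),onz(s,315,240,10)); 
for z in[20]: print(px(d,onz(s,193,160,20)),px(d,onz(s,315,240,10)))
def crop(c,u,v,w,h,k):
    return cv2.resize(c["color"][v:v+h,u:u+w],None,fx=k,fy=k,interpolation=cv2.INTER_CUBIC)
a=px(d,onz(s,193,160,20)).astype(int);b=px(d,onz(s,315,240,10)).astype(int)
top=np.hstack([crop(s,170,140,50,37,8),crop(s,262,198,100,75,4)[:296]])
bot_=np.hstack([crop(d,max(a[0]-25,0),max(a[1]-18,0),50,37,8),crop(d,b[0]-50,b[1]-40,100,75,4)[:296]])
print(a,b)
cv2.imwrite("pics/crops.png",cv2.cvtColor(np.vstack([top,bot_]),cv2.COLOR_RGB2BGR))
E
```

```text
[438.46258142 137.96070168  20.        ] [ 572.39133815 -346.14214404   10.        ]
[173.11029949 184.40053836] [316.61974147 228.85923555]
[173 184] [316 228]
```

View pics/crops.png

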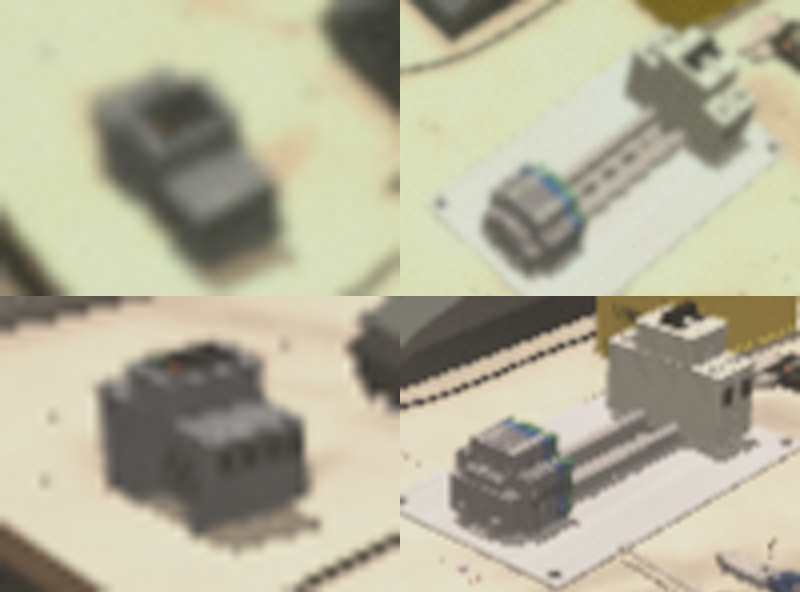

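The crops show the following:
- **Module:** it stands with its length roughly along world y. No orange is visible on the end facing the camera, so the foot is probably on the far (+y) side.
- **Panel:** the rail runs roughly along x, with terminals near, breaker far and the gap between them.

Next I'll bring the wrist camera over the module, tool yaw about 90°.

```bash
cat >> h.py <<'E'
from scipy.spatial.transform import Rotation as Ro
def delta(P,yaw):  # tool-axis shift/turn from the measured pose to P, yaw
    o=bot.get_obs();R=Ro.from_euler("xyz",o["tcp_rot"]).as_matrix()
    t=yaw-np.arctan2(R[1,0],R[0,0]);t=(t+np.pi)%(2*np.pi)-np.pi
    d=R.T@(np.array(P)-o["tool_pos"]);print("shift",d.round(1),"turn",round(-t,3),"t",round(o["time"],2),"F",o["contact_force"].round(1));return d
E
python3 - <<'E'
from h import *
import pickle
cs=pickle.load(open("c0.pkl","rb"));w=cs["wrist"];print(w["K"])
o=bot.get_obs();R=Ro.from_euler("xyz",o["tcp_rot"]).as_matrix()
ct=R.T@(-w["R"].T@w["t"]-o["tool_pos"]);Rct=w["R"]@R  # cam in tool
print(ct,Rct)
# where does ray (256,120) hit z=30 relative to TCP (z 404) in tool axes
d=Rct.T@np.linalg.inv(w["K"])@[256,120,1.];print(ct+d*(374-ct[2])/d[2])
s=cs["scene"]
for u,v in[(215,150),(270,200),(335,165),(270,115)]:print(onz(s,u,v,40))
delta([438,40,404],np.pi/2)
E
```

```text
[[293.76194024   0.         257.67769273]
 [  0.         293.76194024 193.85569727]
 [  0.           0.           1.        ]]
[66.38512817  0.39037117 19.22305031] [[-5.62852253e-04  9.99999841e-01  2.81498919e-05]
 [-9.68245141e-01 -5.37941512e-04 -2.50002114e-01]
 [-2.50002059e-01 -1.67970249e-04  9.68245290e-01]]
[ 64.12488547  -1.58593061 374.        ]
[517.53758974 119.62768654  40.        ]
[ 539.04586157 -169.36106416   40.        ]
[ 813.24681973 -170.50535356   40.        ]
[796.54462059 171.39652257  40.        ]
shift [-401.1 -344.4    0.5] turn 1.239 t 0.15 F [ 0.1 -0.7 -1.2]
```

Call:
shift_gripper --deltas '[{"finger_gap":92,"trans":[-80,-69,0],"rz":0.18},{"finger_gap":92,"trans":[-120,-103,0],"rz":0.36},{"finger_gap":92,"trans":[-160,-137,0],"rz":0.54},{"finger_gap":92,"trans":[-200,-172,0],"rz":0.72},{"finger_gap":92,"trans":[-240,-206,0],"rz":0.9}]'

```text
time: 0.78
tool_pos: [329.4, 224.9, 404.8]
tcp_rot: [3.141, -0.0, 1.904]
contact_force: [1.0, 1.0, 1.0]
grip_width: 91.9
finger_force: 0.0
```

Call:
shift_gripper --deltas '[{"finger_gap":92,"trans":[-50,13,20],"rz":0.1},{"finger_gap":92,"trans":[-100,26,40],"rz":0.2},{"finger_gap":92,"trans":[-150,40,60],"rz":0.3},{"finger_gap":92,"trans":[-182,49,74],"rz":0.339},{"finger_gap":92,"trans":[-182,49,74],"rz":0.339}]'

```text
time: 1.4
tool_pos: [436.3, 69.7, 329.5]
tcp_rot: [-3.139, 0.0, 1.567]
contact_force: [0.3, -0.9, -0.5]
grip_width: 91.7
finger_force: 0.0
```

```bash
python3 - <<'E'
from h import *
import pickle
c=bot.capture("wrist");pickle.dump(c,open("c1.pkl","wb"));c2=c["color"][0:230,130:400]
cv2.imwrite("pics/w1.png",cv2.cvtColor(cv2.resize(c2,None,fx=2.6,fy=2.6,interpolation=cv2.INTER_CUBIC),cv2.COLOR_RGB2BGR))
E
```

```text
(no output)
```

View pics/w1.png

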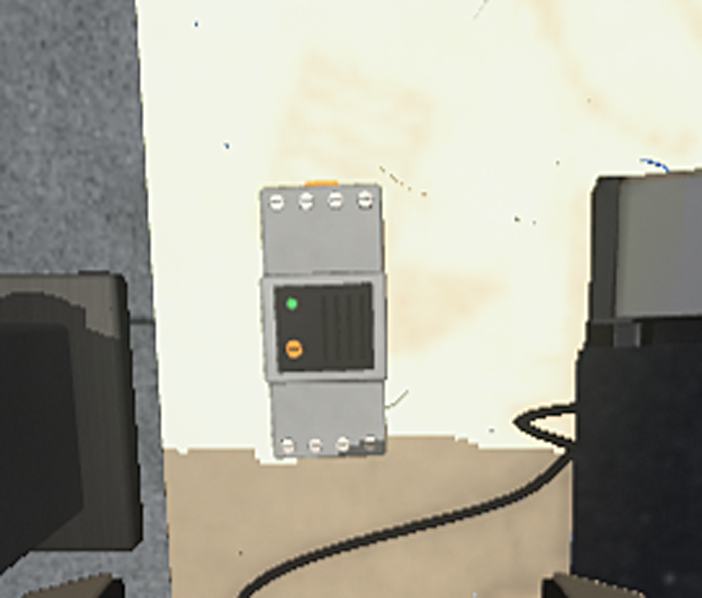

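The wrist crop shows the module from above. The orange foot is at the top, crop (321,183), which is +y, so no half turn is needed. The shoulder corners are at about (261,187), (382,185), (385,454) and (273,456), and the nose corners at (262,276), (385,273), (387,379) and (267,381).

```bash
python3 - <<'E'
from h import *
import pickle
c=pickle.load(open("c1.pkl","rb"))
f=lambda L,z:np.array([onz(c,130+u/2.6,v/2.6,z) for u,v in L])
S=f([(261,187),(382,185),(385,454),(273,456)],44);N=f([(262,276),(385,273),(387,379),(267,381)],60)
for Q in(S,N):
    y=Q[0]+Q[1]-Q[2]-Q[3];print(Q.mean(0).round(1),"yawdev",np.arctan2(-y[0],y[1]),"w",np.linalg.norm(Q[1]-Q[0]),np.linalg.norm(Q[2]-Q[3]),"l",np.linalg.norm(y)/2)
p=(S.mean(0)+N.mean(0))/2
delta([p[0],p[1],159+48],np.pi/2-.0)
E
```

```text
[434.3 130.5  44. ] yawdev 0.02240564553455505 w 39.359733578880174 39.68845653206509 l 88.9086928068659
[434.4 130.3  60. ] yawdev 0.027861959616909182 w 38.65653045386593 38.996495116318385 l 32.87011973191497
shift [ 59.6  -1.3 123.1] turn -0.002 t 1.45 F [-0.2 -0.1 -0.6]
```

Both the sizes and the two centres agree: centre (434.3, 130.4), yaw deviation 0.025. Now I'll grasp at the nose.

Call:
shift_gripper --deltas '[{"finger_gap":92,"trans":[50,-1.3,0],"rz":-0.025},{"finger_gap":92,"trans":[59.6,-1.3,40],"rz":-0.025},{"finger_gap":92,"trans":[59.6,-1.3,80],"rz":-0.025},{"finger_gap":92,"trans":[59.6,-1.3,110],"rz":-0.025},{"finger_gap":92,"trans":[59.6,-1.3,119],"rz":-0.025}]'

```text
time: 2.08
tool_pos: [433.4, 131.8, 210.8]
tcp_rot: [-3.139, 0.0, 1.598]
contact_force: [0.3, 0.4, 0.3]
grip_width: 91.5
finger_force: 0.0
```

Call:
shift_gripper --deltas '[{"finger_gap":30},{"finger_gap":30},{"finger_gap":30},{"finger_gap":30},{"finger_gap":30}]'

```text
time: 2.7
tool_pos: [434.4, 130.9, 212.0]
tcp_rot: [3.141, -0.0, 1.596]
contact_force: [-0.6, 0.1, 0.3]
grip_width: 46.4
finger_force: 0.0
```

Call:
shift_gripper --deltas '[{"finger_gap":30},{"finger_gap":30}]'

```text
time: 2.95
tool_pos: [434.3, 130.9, 211.8]
tcp_rot: [-3.141, -0.0, 1.596]
contact_force: [-1.5, -0.9, 2.7]
grip_width: 39.8
finger_force: 30.0
```

Call:
shift_gripper --deltas '[{"finger_gap":30,"trans":[0,0,-40]},{"finger_gap":30,"trans":[0,0,-80]},{"finger_gap":30,"trans":[-30,0,-118]},{"finger_gap":30,"trans":[-80,0,-118]},{"finger_gap":30,"trans":[-130,0,-118]}]'

```text
time: 3.58
tool_pos: [437.3, -0.1, 330.0]
tcp_rot: [3.141, 0.0, 1.597]
contact_force: [0.6, -0.0, -2.5]
grip_width: 39.9
finger_force: 30.0
```

Call:
shift_gripper --deltas '[{"finger_gap":30,"trans":[-55,0,0]},{"finger_gap":30,"trans":[-110,0,0]},{"finger_gap":30,"trans":[-165,0,0]},{"finger_gap":30,"trans":[-220,0,0]},{"finger_gap":30,"trans":[-270,0,0]}]'

```text
time: 4.2
tool_pos: [443.9, -270.9, 329.1]
tcp_rot: [-3.141, -0.001, 1.595]
contact_force: [-0.2, 0.2, -2.5]
grip_width: 39.9
finger_force: 30.0
```

Call:
shift_gripper --deltas '[{"finger_gap":30,"trans":[-50,10,0]},{"finger_gap":30,"trans":[-90,40,0]},{"finger_gap":30,"trans":[-130,70,0]},{"finger_gap":30,"trans":[-170,100,0]},{"finger_gap":30,"trans":[-180,120,0]}]'

```text
time: 4.82
tool_pos: [569.1, -448.2, 327.7]
tcp_rot: [-3.14, -0.001, 1.594]
contact_force: [-0.3, 0.0, -2.8]
grip_width: 39.9
finger_force: 30.0
```

Call:
shift_gripper --deltas '[{"finger_gap":30},{"finger_gap":30}]'

```text
time: 5.08
tool_pos: [568.3, -445.3, 328.8]
tcp_rot: [-3.14, -0.002, 1.596]
contact_force: [0.6, 0.7, -1.7]
grip_width: 39.5
finger_force: 30.0
```

```bash
python3 - <<'E'
from h import *
import pickle
c=bot.capture("wrist");pickle.dump(c,open("c2.pkl","wb"));save(c,"w2.png")
E
```

```text
(no output)
```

View pics/w2.png

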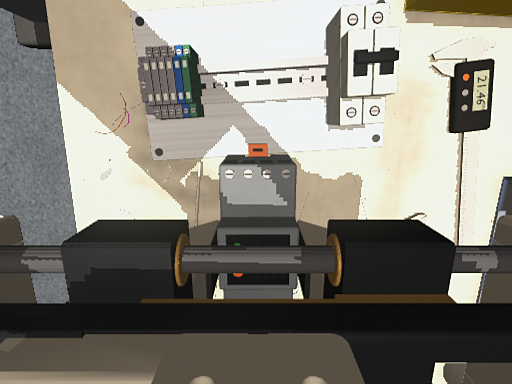

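The wrist view shows the panel between (135,10) and (383,150), with terminals at left (about x 140–200), the breaker at right (330–395) and the rail running (200,85)–(328,75). I'll zoom in on the rail edges.

```bash
python3 - <<'E'
from h import *
import pickle
c=pickle.load(open("c2.pkl","rb"));q=c["color"][40:130,190:345]
cv2.imwrite("pics/w2c.png",cv2.cvtColor(cv2.resize(q,None,fx=5,fy=5,interpolation=cv2.INTER_CUBIC),cv2.COLOR_RGB2BGR))
E
```

```text
(no output)
```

View pics/w2c.png

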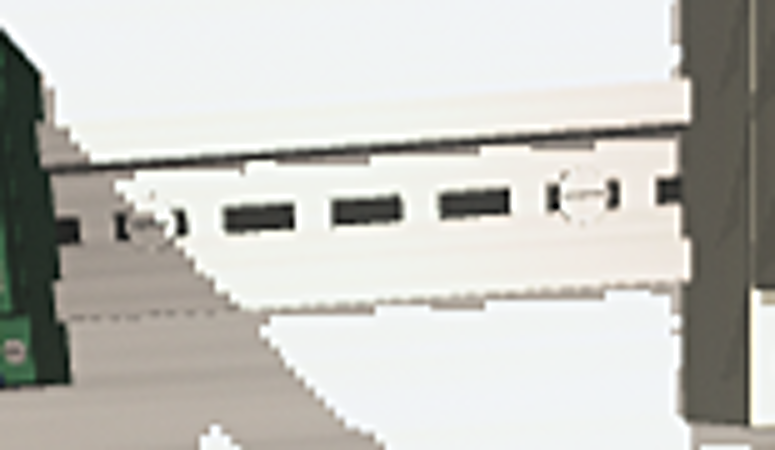

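```bash
python3 - <<'E'
from h import *
import pickle
c=pickle.load(open("c2.pkl","rb"))
P=lambda u,v,z:onz(c,190+u/5,40+v/5,z)
for n,a,b in[("upper",(90,122),(690,80)),("dark",(90,165),(680,125)),("slots",(70,230),(665,190)),("lower",(70,318),(680,288))]:
  for z in(3,18):
    A,B=P(*a,z),P(*b,z);k=(B-A)[1]/(B-A)[0]
    print(n,z,A.round(1),B.round(1),"slope",round(k,4),"y@570",round(A[1]+k*(570-A[0]),1))
# colour profile along a column
im=c["color"].astype(int)
for u in(265,300):print(u,[(v,im[v,u].tolist()) for v in range(52,106)])
# panel plate holes
for u,v in[(139,20),(158,152),(376,138)]:print(onz(c,u,v,3).round(1))
E
```

```text
upper 3 [ 517.3 -328.6    3. ] [ 632.9 -318.2    3. ] slope 0.0894 y@570 -323.8
upper 18 [ 519.8 -331.    18. ] [ 629.7 -321.2   18. ] slope 0.0894 y@570 -326.5
dark 3 [ 517.2 -336.3    3. ] [ 631.6 -326.3    3. ] slope 0.0878 y@570 -331.7
dark 18 [ 519.6 -338.4   18. ] [ 628.5 -328.8   18. ] slope 0.0878 y@570 -334.0
slots 3 [ 513.1 -348.4    3. ] [ 629.7 -338.1    3. ] slope 0.088 y@570 -343.4
slots 18 [ 515.7 -349.9   18. ] [ 626.6 -340.1   18. ] slope 0.088 y@570 -345.1
lower 3 [ 512.7 -365.     3. ] [ 634.1 -356.3    3. ] slope 0.0718 y@570 -360.9
lower 18 [ 515.4 -365.7   18. ] [ 630.8 -357.4   18. ] slope 0.0718 y@570 -361.7
265 [(52, [241, 244, 244]), (53, [241, 243, 244]), (54, [241, 244, 244]), (55, [241, 244, 244]), (56, [241, 243, 243]), (57, [241, 244, 242]), (58, [241, 244, 246]), (59, [241, 243, 245]), (60, [241, 243, 238]), (61, [241, 242, 235]), (62, [241, 243, 237]), (63, [241, 244, 240]), (64, [241, 244, 239]), (65, [241, 243, 238]), (66, [243, 245, 240]), (67, [253, 255, 251]), (68, [194, 199, 186]), (69, [69, 68, 65]), (70, [83, 78, 74]), (71, [241, 243, 231]), (
[... 1378 characters left out ...]
44, 45, 42]), (79, [52, 52, 49]), (80, [51, 50, 47]), (81, [37, 39, 36]), (82, [173, 163, 152]), (83, [239, 231, 220]), (84, [242, 235, 229]), (85, [241, 235, 228]), (86, [241, 237, 230]), (87, [241, 236, 229]), (88, [239, 233, 225]), (89, [240, 234, 227]), (90, [241, 237, 229]), (91, [241, 237, 229]), (92, [241, 237, 230]), (93, [241, 236, 229]), (94, [241, 236, 229]), (95, [241, 239, 233]), (96, [245, 243, 237]), (97, [234, 229, 217]), (98, [191, 182, 172]), (99, [171, 162, 151]), (100, [236, 239, 239]), (101, [245, 248, 249]), (102, [242, 244, 244]), (103, [241, 244, 243]), (104, [241, 244, 242]), (105, [241, 244, 243])]
[ 453.4 -291.5    3. ]
[ 463.9 -414.4    3. ]
[ 688.7 -394.5    3. ]
```

Consistency checks:
- **Rail edges:** cast at z 18 they are 35.1 mm apart, and the spec is 35.
- **Rail yaw:** 0.088 from both the edges and the holes.
- **Gap centre:** about (571, −343.8), with the hole midpoint agreeing within 1 mm.

The tool cannot tilt, so I'll land the foot-side cheeks on the left flange and drag right and down. The module then pivots in the pads with its foot side up.

```bash
cat >> h.py <<'E'
def gap(y,z,x=0):
    s=.088;return delta([571+x*np.cos(s)-y*np.sin(s),-343.8+x*np.sin(s)+y*np.cos(s),z],np.pi/2+s)
E
python3 -c "
from h import *
gap(-6,250)"
```

```text
shift [95.3  5.8 79.5] turn -0.063 t 5.12 F [-0.5  0.3 -2.5]
```

Call:
shift_gripper --deltas '[{"finger_gap":30,"trans":[50,3,0],"rz":-0.063},{"finger_gap":30,"trans":[95.3,5.8,20],"rz":-0.063},{"finger_gap":30,"trans":[95.3,5.8,50],"rz":-0.063},{"finger_gap":30,"trans":[95.3,5.8,79.5],"rz":-0.063},{"finger_gap":30,"trans":[95.3,5.8,79.5],"rz":-0.063}]'

```text
time: 5.75
tool_pos: [571.1, -349.4, 248.4]
tcp_rot: [-3.138, -0.004, 1.659]
contact_force: [0.1, 0.5, -2.4]
grip_width: 39.8
finger_force: 30.0
```

Call:
shift_gripper --deltas '[{"finger_gap":30},{"finger_gap":30}]'

```text
time: 6.0
tool_pos: [572.4, -350.8, 252.1]
tcp_rot: [3.139, 0.002, 1.659]
contact_force: [1.0, 0.6, -2.9]
grip_width: 39.9
finger_force: 30.0
```

```bash
python3 - <<'E'
from h import *
import pickle
gap(-6,250);print(bot.get_obs()["tool_pos"],bot.get_obs()["tcp_rot"])
c=bot.capture("wrist");d=bot.capture("side")
a=cv2.resize(c["color"][0:280,180:340],None,fx=2.1,fy=2.1,interpolation=cv2.INTER_CUBIC)
b=cv2.resize(d["color"][160:270,255:365],None,fx=4.1,fy=4.1,interpolation=cv2.INTER_CUBIC)
H=min(a.shape[0],b.shape[0]);o=np.hstack([a[:588],np.vstack([b,np.zeros((588-b.shape[0],b.shape[1],3),np.uint8)])])
print(o.shape);cv2.imwrite("pics/w3.png",cv2.cvtColor(o,cv2.COLOR_RGB2BGR))
# expected shoulder foot-end corners in wrist image if untilted
ob=bot.get_obs();R=Ro.from_euler("xyz",ob["tcp_rot"]).as_matrix()
for x in(-20,20):print(px(c,ob["tool_pos"]+R@np.array([44.5,x,168])))  # z44
E
```

```text
shift [ 1.1 -0.8  2.1] turn -0.0 t 6.0 F [ 1.   0.6 -2.9]
[ 572.38600106 -350.7794058   252.12584279] [3.13929498e+00 1.97418497e-03 1.65857869e+00]
(588, 787, 3)
[216.97510792 163.21758972]
[295.18223358 163.16383627]
```

View pics/w3.png

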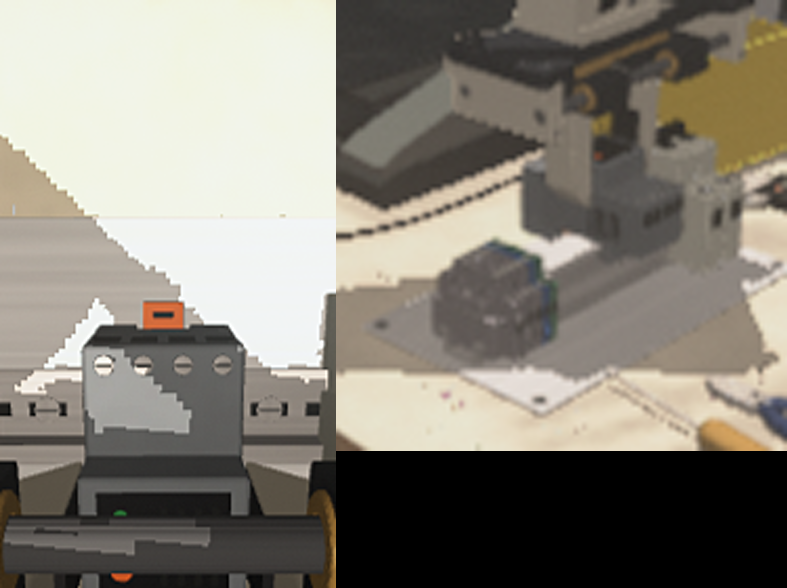

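The wrist crop shows the shoulder's foot-end edge at pixel row 165.7, columns 219–294. A level module predicts row 163.2, columns 217–295, so it hangs level with grasp y of about +1.5 mm. The side view shows it above the gap, clear of the terminals and breaker. I'll average the noisy pose readings before contact.

```bash
cat >> h.py <<'E'
def avg(n=6):
    L=[]
    for _ in range(n): bot.capture("side");o=bot.get_obs();L.append(np.r_[o["tool_pos"],o["contact_force"],o["moment"]])
    L=np.array(L);m=L.mean(0);s=.088;d=m[:2]-[571,-343.8]
    print("gap x,y,z",np.round([d[0]*np.cos(s)+d[1]*np.sin(s),-d[0]*np.sin(s)+d[1]*np.cos(s),m[2]],2),"F",m[3:6].round(1),"M",m[6:].round(2),"sd",L.std(0)[:6].round(1),"rot",o["tcp_rot"].round(3),"t",o["time"])
E
python3 -c "
from h import *
avg()"
```

```text
gap x,y,z [  0.62  -6.81 250.66] F [-0.2  0.2 -2.5] M [-0.12  0.03 -0.01] sd [0.  0.1 0.3 0.5 0.5 0.4] rot [ 3.141 -0.     1.659] t 6.4
```

Call:
shift_gripper --deltas '[{"finger_gap":30,"trans":[1.5,0,8]},{"finger_gap":30,"trans":[1.5,0,14]},{"finger_gap":30,"trans":[1.5,0,17]},{"finger_gap":30,"trans":[1.5,0,18]},{"finger_gap":30,"trans":[1.5,0,18]}]'

```text
time: 7.02
tool_pos: [572.1, -349.0, 232.2]
tcp_rot: [3.141, -0.0, 1.659]
contact_force: [0.3, -0.2, -1.4]
grip_width: 40.2
finger_force: 30.0
```

Call:
shift_gripper --deltas '[{"finger_gap":30,"trans":[0,0,1]},{"finger_gap":30,"trans":[0,0,2]},{"finger_gap":30,"trans":[0,0,3]},{"finger_gap":30,"trans":[0,0,3]}]'

```text
time: 7.52
tool_pos: [572.1, -349.0, 229.8]
tcp_rot: [3.141, 0.0, 1.659]
contact_force: [-1.7, 0.4, 2.5]
grip_width: 39.9
finger_force: 30.0
```

```bash
python3 -c "
from h import *
avg(3)"
```

```text
gap x,y,z [  0.61  -5.29 229.76] F [-1.5  0.3  3.5] M [0.15 0.38 0.06] sd [0.  0.  0.  0.7 0.4 0.3] rot [3.141 0.    1.659] t 7.675
```

Contact came at z 229.8, as predicted (230). Now I'll drag right and down to pivot the module.

Call:
shift_gripper --deltas '[{"finger_gap":30,"trans":[-1.3,0,0.9]},{"finger_gap":30,"trans":[-2.6,0,1.4]},{"finger_gap":30,"trans":[-3.9,0,2]},{"finger_gap":30,"trans":[-5.2,0,2.5]},{"finger_gap":30,"trans":[-5.2,0,2.5]}]'

```text
time: 8.3
tool_pos: [572.7, -353.8, 227.5]
tcp_rot: [3.141, -0.0, 1.659]
contact_force: [-1.1, 2.8, 7.3]
grip_width: 39.9
finger_force: 30.0
```

```bash
python3 -c "
from h import *
avg(2)"
```

```text
gap x,y,z [  0.81 -10.13 227.52] F [-2.1  2.6  5.8] M [0.62 0.42 0.02] sd [0.  0.  0.  0.  0.2 0.7] rot [ 3.141 -0.     1.659] t 8.4
```

Call:
shift_gripper --deltas '[{"finger_gap":30,"trans":[-1.3,0,0.6]},{"finger_gap":30,"trans":[-2.5,0,1.3]},{"finger_gap":30,"trans":[-3.8,0,1.9]},{"finger_gap":30,"trans":[-5,0,2.6]},{"finger_gap":30,"trans":[-5,0,2.6]}]'

```text
time: 9.02
tool_pos: [573.3, -358.8, 224.9]
tcp_rot: [3.14, -0.0, 1.659]
contact_force: [-0.4, 2.9, 6.4]
grip_width: 40.0
finger_force: 30.0
```

```bash
python3 - <<'E'
from h import *
avg(2)
c=bot.capture("wrist");d=bot.capture("side")
a=cv2.resize(c["color"][60:280,180:340],None,fx=2.1,fy=2.1,interpolation=cv2.INTER_CUBIC)
b=cv2.resize(d["color"][160:270,255:365],None,fx=4.1,fy=4.1,interpolation=cv2.INTER_CUBIC)
o=np.hstack([a[:451],b]);cv2.imwrite("pics/w4.png",cv2.cvtColor(o,cv2.COLOR_RGB2BGR))
E
```

```text
gap x,y,z [  0.96 -15.11 224.9 ] F [-0.7  2.5  6.3] M [0.67 0.24 0.03] sd [0.  0.  0.  0.1 0.2 0.5] rot [ 3.14  -0.     1.659] t 9.125
```

View pics/w4.png

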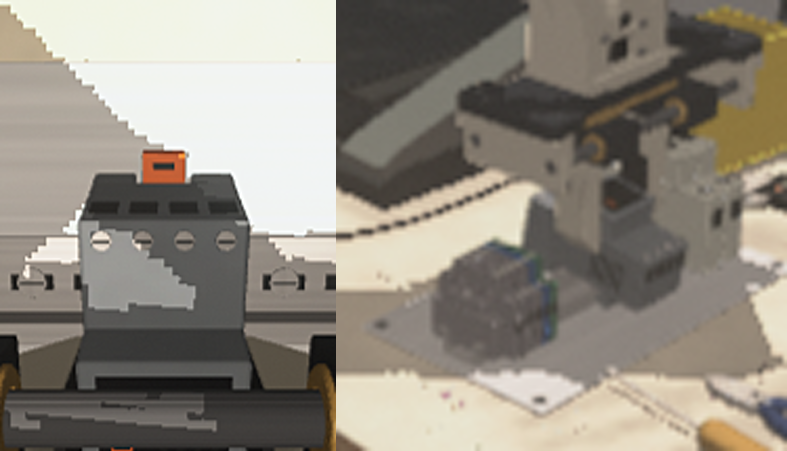

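The module is tilting: its foot-end face is now visible, with the top edge at row 165 and width 82 px, which matches about 0.2 rad. Forces are only about 8 N. I'll continue to about 0.29 rad.

Call:
shift_gripper --deltas '[{"finger_gap":30,"trans":[-1.2,0,0.8]},{"finger_gap":30,"trans":[-2.4,0,1.6]},{"finger_gap":30,"trans":[-3.6,0,2.4]},{"finger_gap":30,"trans":[-4.7,0,3.2]},{"finger_gap":30,"trans":[-4.7,0,3.2]}]'

```text
time: 9.85
tool_pos: [573.7, -363.5, 221.7]
tcp_rot: [3.14, -0.0, 1.659]
contact_force: [-0.0, 3.1, 5.8]
grip_width: 39.7
finger_force: 30.0
```

```bash
python3 - <<'E'
from h import *
avg(2)
c=bot.capture("wrist");im=c["color"].astype(int)
np.save("c5.npy",c["color"])
# vertical orange extents and shoulder edge: print grey profile on column 250
print([(v,int(im[v,235].sum()/3)) for v in range(130,185,1)])
E
```

```text
gap x,y,z [  1.   -19.86 221.69] F [-0.9  1.9  5.3] M [0.61 0.2  0.04] sd [0.  0.  0.  0.2 0.  0.3] rot [ 3.14  -0.     1.659] t 9.95
[(130, 164), (131, 165), (132, 165), (133, 165), (134, 168), (135, 179), (136, 127), (137, 69), (138, 65), (139, 69), (140, 69), (141, 69), (142, 67), (143, 65), (144, 64), (145, 65), (146, 64), (147, 64), (148, 64), (149, 64), (150, 65), (151, 64), (152, 64), (153, 66), (154, 54), (155, 35), (156, 33), (157, 36), (158, 40), (159, 49), (160, 51), (161, 57), (162, 64), (163, 64), (164, 61), (165, 65), (166, 80), (167, 87), (168, 79), (169, 134), (170, 151), (171, 147), (172, 146), (173, 147), (174, 146), (175, 147), (176, 145), (177, 146), (178, 146), (179, 146), (180, 147), (181, 147), (182, 147), (183, 147), (184, 147)]
```

Geometry gives a tilt of about 0.30, with the lip inner edge at gap (−21.5, z 13.0). I'll raise it 1.9 mm so the slot straddles the flange (15.7–18), then slide left.

Call:
shift_gripper --deltas '[{"finger_gap":30,"trans":[0,0,-1]},{"finger_gap":30,"trans":[0,0,-1.9]},{"finger_gap":30,"trans":[1.5,0,-1.9]},{"finger_gap":30,"trans":[3,0,-1.9]},{"finger_gap":30,"trans":[3,0,-1.9]}]'

```text
time: 10.62
tool_pos: [573.1, -360.6, 222.5]
tcp_rot: [-3.141, -0.0, 1.659]
contact_force: [0.2, -0.5, -2.7]
grip_width: 39.7
finger_force: 30.0
```

```bash
python3 -c "
from h import *
avg(2)"
```

```text
gap x,y,z [  0.59 -17.08 222.66] F [-0.4 -0.1 -2.1] M [-0.09  0.08  0.03] sd [0.  0.  0.  0.5 0.3 0.5] rot [-3.142 -0.     1.659] t 10.725
```

Call:
shift_gripper --deltas '[{"finger_gap":30,"trans":[0.8,0,0]},{"finger_gap":30,"trans":[1.6,0,0]},{"finger_gap":30,"trans":[2.4,0,0]},{"finger_gap":30,"trans":[2.4,0,0]}]'

```text
time: 11.22
tool_pos: [572.9, -358.3, 222.8]
tcp_rot: [3.142, -0.0, 1.659]
contact_force: [0.1, 0.0, -2.2]
grip_width: 40.0
finger_force: 30.0
```

```bash
python3 -c "
from h import *
avg(2)"
```

```text
gap x,y,z [  0.62 -14.7  222.82] F [-0.3  0.2 -2.5] M [-0.13  0.05  0.04] sd [0.  0.  0.  0.5 0.2 0.3] rot [ 3.142 -0.     1.659] t 11.325
```

Call:
shift_gripper --deltas '[{"finger_gap":30,"trans":[0.4,0,-0.5]},{"finger_gap":30,"trans":[1,0,-0.5]},{"finger_gap":30,"trans":[1.5,0,-0.5]},{"finger_gap":30,"trans":[1.5,0,-0.5]}]'

```text
time: 11.82
tool_pos: [572.8, -356.8, 223.3]
tcp_rot: [3.142, -0.0, 1.659]
contact_force: [0.3, 0.2, -2.7]
grip_width: 39.8
finger_force: 30.0
```

```bash
python3 -c "
from h import *
avg(2)"
```

```text
gap x,y,z [  0.62 -13.21 223.31] F [ 0.1 -0.1 -2.5] M [-0.11  0.06 -0.  ] sd [0.  0.  0.  0.5 0.3 0.2] rot [ 3.142 -0.     1.659] t 11.925
```

Call:
shift_gripper --deltas '[{"finger_gap":30,"trans":[0.5,0,0]},{"finger_gap":30,"trans":[1,0,0]},{"finger_gap":30,"trans":[1,0,0]}]'

```text
time: 12.3
tool_pos: [572.7, -355.9, 223.3]
tcp_rot: [3.142, -0.0, 1.659]
contact_force: [-0.8, -0.2, -3.2]
grip_width: 39.4
finger_force: 30.0
```

```bash
python3 -c "
from h import *
avg(2)"
```

```text
gap x,y,z [  0.63 -12.21 223.31] F [-0.   0.4 -2.9] M [-0.11  0.04  0.  ] sd [0.  0.  0.  0.2 0.4 1. ] rot [ 3.142 -0.     1.659] t 12.4
```

Call:
shift_gripper --deltas '[{"finger_gap":30,"trans":[0.5,0,0]},{"finger_gap":30,"trans":[1,0,0]},{"finger_gap":30,"trans":[1,0,0]}]'

```text
time: 12.78
tool_pos: [572.6, -354.9, 223.3]
tcp_rot: [3.142, -0.0, 1.659]
contact_force: [-0.3, -0.3, -2.9]
grip_width: 39.9
finger_force: 30.0
```

```bash
python3 -c "
from h import *
avg(2)"
```

```text
gap x,y,z [  0.61 -11.21 223.3 ] F [ 0.   0.1 -2.9] M [-0.13  0.03 -0.01] sd [0.  0.  0.  0.  0.4 0.1] rot [ 3.142 -0.     1.659] t 12.875
```

Call:
shift_gripper --deltas '[{"finger_gap":30,"trans":[0.5,0,0]},{"finger_gap":30,"trans":[1,0,0]},{"finger_gap":30,"trans":[1,0,0]}]'

```text
time: 13.25
tool_pos: [572.5, -354.3, 223.3]
tcp_rot: [3.141, 0.001, 1.659]
contact_force: [0.6, -2.5, -4.2]
grip_width: 39.8
finger_force: 30.0
```

```bash
python3 - <<'E'
from h import *
avg(2)
c=bot.capture("wrist");d=bot.capture("side")
a=cv2.resize(c["color"][60:280,180:340],None,fx=2.1,fy=2.1,interpolation=cv2.INTER_CUBIC)
b=cv2.resize(d["color"][160:270,255:365],None,fx=4.1,fy=4.1,interpolation=cv2.INTER_CUBIC)
o=np.hstack([a[:451],b]);cv2.imwrite("pics/w5.png",cv2.cvtColor(o,cv2.COLOR_RGB2BGR))
E
```

```text
gap x,y,z [  0.55 -10.62 223.34] F [ 0.5 -4.3 -4.2] M [-0.84 -0.02  0.02] sd [0.  0.  0.  0.4 0.2 0.1] rot [3.141e+00 1.000e-03 1.659e+00] t 13.35
```

View pics/w5.png

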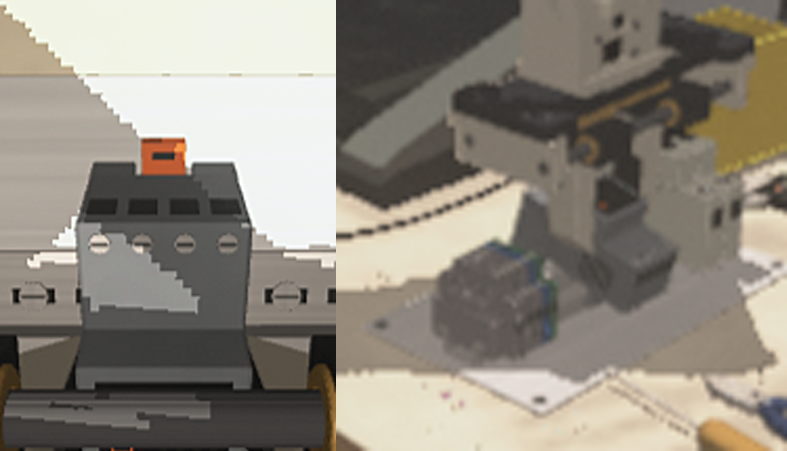

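Contact resists at y −10.6, which fits the post stop rather than a blocked lip (that would have come about 3.5 mm earlier). I'll test the hook with a small upward pull.

Call:
shift_gripper --deltas '[{"finger_gap":30,"trans":[0,0,-0.7]},{"finger_gap":30,"trans":[0,0,-1.4]},{"finger_gap":30,"trans":[0,0,-1.4]}]'

```text
time: 13.82
tool_pos: [572.5, -354.3, 223.5]
tcp_rot: [-3.142, 0.0, 1.659]
contact_force: [1.2, -6.1, -11.3]
grip_width: 39.6
finger_force: 30.0
```

```bash
python3 -c "
from h import *
avg(2)"
```

```text
gap x,y,z [  0.57 -10.64 223.55] F [  2.5  -6.3 -11. ] M [-1.37 -0.5  -0.  ] sd [0.  0.  0.  0.1 0.2 0.3] rot [-3.142  0.     1.659] t 13.925
```

Hooked: a 1.4 mm upward command moved it only 0.2 mm, with a pull of about 9 N. I'll relax, ease the tilt down towards the ramp, and release.

Call:
shift_gripper --deltas '[{"finger_gap":30,"trans":[0,0,1.2]},{"finger_gap":30,"trans":[1.3,0,1.3]},{"finger_gap":30,"trans":[2.6,0,1.4]},{"finger_gap":30,"trans":[3.5,0,1.5]},{"finger_gap":30,"trans":[3.5,0,1.5]}]'

```text
time: 14.55
tool_pos: [572.1, -351.6, 223.2]
tcp_rot: [3.141, 0.003, 1.659]
contact_force: [0.2, -8.7, -7.2]
grip_width: 39.7
finger_force: 30.0
```

```bash
python3 -c "
from h import *
avg(2)"
```

```text
gap x,y,z [  0.45  -7.87 223.23] F [ 0.5 -8.7 -7. ] M [-1.86 -0.12 -0.01] sd [0.  0.  0.  0.1 0.5 0.1] rot [3.141e+00 3.000e-03 1.659e+00] t 14.65
```

Call:
shift_gripper --deltas '[{"finger_gap":54},{"finger_gap":54},{"finger_gap":54}]'

```text
time: 15.02
tool_pos: [572.3, -350.0, 223.5]
tcp_rot: [3.141, -0.0, 1.659]
contact_force: [-0.2, 0.0, -0.7]
grip_width: 53.8
finger_force: 0.0
```

```bash
python3 -c "
from h import *
avg(2)"
```

```text
gap x,y,z [  0.75  -6.39 223.42] F [0.2 0.4 0.2] M [-0.08  0.08  0.04] sd [0.  0.  0.  0.3 0.1 0. ] rot [ 3.141 -0.     1.659] t 15.125
```

Call:
shift_gripper --deltas '[{"finger_gap":54,"trans":[0,0,-20]},{"finger_gap":54,"trans":[0,0,-45]},{"finger_gap":54,"trans":[20,0,-45]},{"finger_gap":0,"trans":[37.5,0,-45]},{"finger_gap":0,"trans":[37.5,0,-45]}]'

```text
time: 15.75
tool_pos: [568.9, -311.6, 267.9]
tcp_rot: [-3.141, -0.001, 1.661]
contact_force: [0.4, 0.5, 0.8]
grip_width: 38.4
finger_force: 0.0
```

Call:
shift_gripper --deltas '[{"finger_gap":0},{"finger_gap":0},{"finger_gap":0},{"finger_gap":0},{"finger_gap":0}]'

```text
time: 16.38
tool_pos: [568.9, -313.2, 268.2]
tcp_rot: [3.142, -0.0, 1.659]
contact_force: [0.4, -0.2, -0.1]
grip_width: 0.3
finger_force: 0.0
```

```bash
python3 - <<'E'
from h import *
avg(2)
c=bot.capture("wrist");d=bot.capture("side")
a=cv2.resize(c["color"][60:280,180:340],None,fx=2.1,fy=2.1,interpolation=cv2.INTER_CUBIC)
b=cv2.resize(d["color"][160:270,255:365],None,fx=4.1,fy=4.1,interpolation=cv2.INTER_CUBIC)
o=np.hstack([a[:451],b]);cv2.imwrite("pics/w6.png",cv2.cvtColor(o,cv2.COLOR_RGB2BGR))
E
```

```text
gap x,y,z [  0.58  30.71 268.18] F [0.  0.5 0.2] M [-0.06  0.04  0.  ] sd [0.  0.  0.  0.  0.2 0.2] rot [ 3.142 -0.     1.659] t 16.475
```

View pics/w6.png

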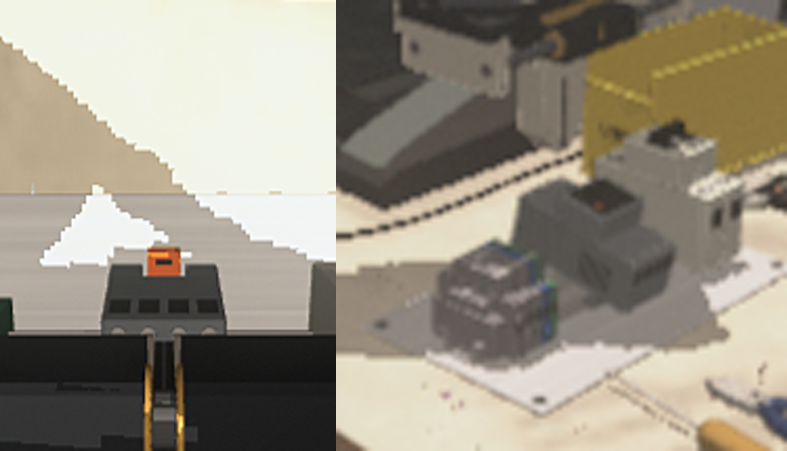

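The module stays hooked and tilted, foot side up and facing +y, with the closed fingers above its shoulder. Now I'll press down gently.

Call:
shift_gripper --deltas '[{"finger_gap":0,"trans":[0,0,10]},{"finger_gap":0,"trans":[0,0,18]},{"finger_gap":0,"trans":[0,0,23]},{"finger_gap":0,"trans":[0,0,25]},{"finger_gap":0,"trans":[0,0,25]}]'

```text
time: 17.2
tool_pos: [568.9, -313.1, 243.1]
tcp_rot: [-3.142, -0.0, 1.659]
contact_force: [0.2, -0.4, -0.3]
grip_width: 0.2
finger_force: 0.0
```

Call:
shift_gripper --deltas '[{"finger_gap":0,"trans":[0,0,1]},{"finger_gap":0,"trans":[0,0,2]},{"finger_gap":0,"trans":[0,0,3]},{"finger_gap":0,"trans":[0,0,4]},{"finger_gap":0,"trans":[0,0,5]}]'

```text
time: 17.82
tool_pos: [569.3, -312.6, 239.5]
tcp_rot: [3.14, -0.0, 1.659]
contact_force: [-0.1, 5.1, 9.6]
grip_width: 0.3
finger_force: 4.7
```

Call:
shift_gripper --deltas '[{"finger_gap":0,"trans":[0,0,1]},{"finger_gap":0,"trans":[0,0,2]},{"finger_gap":0,"trans":[0,0,3]},{"finger_gap":0,"trans":[0,0,4]},{"finger_gap":0,"trans":[0,0,4]}]'

```text
time: 18.45
tool_pos: [569.9, -312.3, 237.6]
tcp_rot: [3.137, 0.001, 1.659]
contact_force: [-1.7, 6.9, 17.7]
grip_width: 0.3
finger_force: 8.9
```

Call:
shift_gripper --deltas '[{"finger_gap":0,"trans":[0,0,1]},{"finger_gap":0,"trans":[0,0,2]},{"finger_gap":0,"trans":[0,0,3]},{"finger_gap":0,"trans":[0,0,3]}]'

```text
time: 18.95
tool_pos: [568.7, -313.1, 230.7]
tcp_rot: [-3.141, -0.0, 1.659]
contact_force: [-0.4, 0.3, -0.4]
grip_width: 0.7
finger_force: 0.0
```

Call:
shift_gripper --deltas '[{"finger_gap":0,"trans":[0,0,1]},{"finger_gap":0,"trans":[0,0,2]},{"finger_gap":0,"trans":[0,0,2]}]'

```text
time: 19.32
tool_pos: [568.8, -313.0, 230.2]
tcp_rot: [-3.142, -0.0, 1.659]
contact_force: [-2.9, 2.2, 9.0]
grip_width: 0.4
finger_force: 4.5
```

It snapped through: the force vanished and the tip now rests at z 52, as expected for a seated module (44+8). One firm press, then I'll retreat and check.

Call:
shift_gripper --deltas '[{"finger_gap":0,"trans":[0,0,1]},{"finger_gap":0,"trans":[0,0,2]},{"finger_gap":0,"trans":[0,0,2]}]'

```text
time: 19.7
tool_pos: [568.9, -312.8, 229.9]
tcp_rot: [3.141, 0.0, 1.659]
contact_force: [-6.0, 4.8, 18.6]
grip_width: 0.5
finger_force: 9.5
```

Call:
shift_gripper --deltas '[{"finger_gap":0,"trans":[0,0,-10]},{"finger_gap":0,"trans":[0,0,-40]},{"finger_gap":0,"trans":[0,0,-90]},{"finger_gap":0,"trans":[-40,0,-110]},{"finger_gap":0,"trans":[-60,0,-110]}]'

```text
time: 20.32
tool_pos: [574.3, -374.6, 339.7]
tcp_rot: [3.138, 0.004, 1.658]
contact_force: [0.3, 0.3, -1.3]
grip_width: 0.3
finger_force: 0.0
```

Call:
shift_gripper --deltas '[{"finger_gap":0,"trans":[-20,-40,0]},{"finger_gap":0,"trans":[-40,-80,0]},{"finger_gap":0,"trans":[-40,-80,0]},{"finger_gap":0,"trans":[-40,-80,0]}]'

```text
time: 20.82
tool_pos: [498.2, -419.8, 337.1]
tcp_rot: [3.141, -0.0, 1.658]
contact_force: [0.0, 0.0, -0.1]
grip_width: 0.5
finger_force: 0.0
```

```bash
python3 - <<'E'
from h import *
avg(2)
c=bot.capture("wrist");d=bot.capture("side")
a=cv2.resize(c["color"][0:215,190:400],None,fx=2.1,fy=2.1,interpolation=cv2.INTER_CUBIC)
b=cv2.resize(d["color"][185:270,270:350],None,fx=4.3,fy=5.3,interpolation=cv2.INTER_CUBIC)
o=np.hstack([a[:450],b[:a.shape[0]]]) if b.shape[0]>=a.shape[0] else a
cv2.imwrite("pics/w7.png",cv2.cvtColor(o,cv2.COLOR_RGB2BGR));print(o.shape)
s=.088
def g(p):return np.array([571+p[0]*np.cos(s)-p[1]*np.sin(s),-343.8+p[0]*np.sin(s)+p[1]*np.cos(s),p[2]])
for p in[(-20,45,52),(20,45,52),(20,-45,52),(-20,-45,52),(-20,17,68),(20,17,68)]:
    q=px(c,g(p));print(p,((q-[190,0])*2.1).round(0))
E
```

```text
gap x,y,z [-78.57 -68.79 337.04] F [-0.3 -0.6  0.1] M [-0.12  0.04  0.03] sd [0.1 0.1 0.  0.1 0.  0.9] rot [ 3.141 -0.     1.66 ] t 20.925
(452, 441, 3)
(-20, 45, 52) [287. 127.]
(20, 45, 52) [388. 127.]
(20, -45, 52) [367. 351.]
(-20, -45, 52) [275. 351.]
(-20, 17, 68) [292. 198.]
(20, 17, 68) [396. 198.]
```

View pics/w7.png

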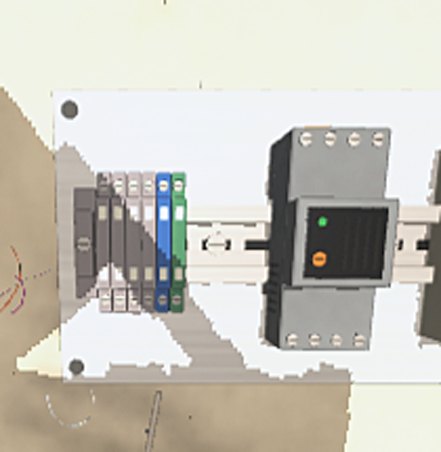

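The module now lies flat. Its shoulder corners appear at (290,127), (390,127), (367,350) and (279,350), against predictions for a seated module of (287,127), (388,127), (367,351) and (275,351). The orange foot is no longer visible at the foot end, and the hand is clear, so I'm handing in.

```bash
python3 -c "
from plant import bot
print(bot.close_job())"
```

```text
the job is handed in; nothing more can be done
None
```

I clipped the module onto the rail with its foot snapped in on the printer side, let go, moved the arm clear and handed the job in at about 21 s; the final wrist picture matched a flat, seated module, but no verdict was returned.

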